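Half-close the nut grinder's bayonet lid and hold it short of the lock

ROBOT

A 6-joint arm with a two-finger parallel gripper is mounted at the origin on the work surface. World frame = base frame: x ahead of the robot, y to its left, z up, the work surface at z = 0. Lengths are in mm, angles in rad, forces in N, time in s.
With the tool pointing down it reaches from about 350 to 875 mm from the base axis. Payload 4.2 kg.
Tool frame: the origin (TCP) lies at the very end of the fingers, on their centre line; the grasp point (between the pads) lies 19 mm behind it; z points along the fingers, y is the line along which they close (so a half turn about z gives the same grasp; the last joint's range is limited). The gripper opens to 85 mm and grips with 20 to 120 N. Pads are 22 mm wide; open, the fingers measure 114 mm over their backs; the gripper's body (76 mm by 85 mm) begins 54 mm behind the grasp point. The pads swing forward as they close: fully open they stand 13 mm farther back than shut.
Start: joints at [1.557, 0.385, 0.008, 0, -1.194, -0.259], TCP at [168.361, 601.875, 231.312] pointing down, gripper open.
Joint ranges: [-3.14, 3.14], [-1.21, 2.06], [-1.07, 1.41], [-3.16, 2.05], [-2.99, -0.16], [-3.1, 3.1]. Speed limits (rad/s): [2.79, 2.79, 3.14, 3.14, 3.14, 3.14].

INTERFACE

Orientations are given as a unit quaternion [x, y, z, w].
In Python, from bench import arm gives the robot as it stands. The module is installed in compiled form; this text tells all that it offers.
- The arm moves only by the tool drive_tool, never from a script. Its argument "targets" is a list of rows, each a list of 5 numbers: the closure, from -1 (fully open) to 1 (shut), then the shift along the tool's x, y, z in mm, then the turn about the tool's z in degrees. In form: [[grip, tx, ty, tz, roll], ...]. A call has 1 to 12 rows; each row is the pose to reach, as a shift and turn from the pose commanded when the call began, along the tool's axes at that moment; what a row does not reach only later rows make up. A row lasts 1/10 s, in which the tool goes at most 50 mm and 8.59 degrees, less where a joint would pass 70% of its speed; a pose out of reach is approached as far as the arm can. A call with a gripper value outside its range is refused whole. The fingers move at their own pace and stop on an object; the grip force is fixed at half the most. Time passes only in rows, so rows that repeat a pose let the fingers close. It gives the time, the measured TCP pose, the force, the opening and the grip force at its end, in the units of the state.
- arm.read_state(): the state, without advancing time (a new reading comes with each control period).
- arm.get_image(name): name is "scene" or "top"; returns the picture (384x512x3 uint8, blue, green, red); there is no depth.
- arm.camera_params(name): a dict with "fov_y" (degrees; the focal length in pixels is half the picture's height over the tangent of half this angle, whatever the lens; pixels are square), "cx", "cy" (the principal point, pixels), "D" ([k1, k2, p1, p2, k3] as OpenCV has them; the pictures are not rectified), "rvec" (rotation vector, rad) and "tvec" (3), from world to camera coordinates, as OpenCV has them. Camera axes: x right, y down, z forward; pixel columns grow to the right and rows downward; lengths in mm; the calibration is good to about 2 mm. A picture is of the moment at which its call begins. camera_params takes no time and is no camera call.
- arm.job_done(): hands the job in; it is judged then, once.
The state is a dict: "clock": time; "joints": joint angles; "joint_vel": joint speeds; "joint_efforts": joint torques, N m; "position": TCP position; "ee_rot": TCP orientation; "contact_force": force on the tool from outside, world axes, zero at the start; "wrist_torque": the same for the moment, N m; "gripper_width": finger opening in mm; "grasp_force": force on a finger pad.
Only numpy, scipy, OpenCV 4.12 (cv2) and the standard library are available. Lean on these libraries where they do the work, as an engineer would, in place of code of your own. Each camera call takes 0.05 s, during which the arm holds its last target. There are 200 camera calls.

TASK

Take the grinder's lid by its handle, slide it out of the open front of its holder, and set it fully down on the nut grinder with its two lugs in the two notches of the collar. Then twist it clockwise (seen from above) until its handle lines up with the two raised ribs on the collar, half-way to the lock, so that the lid is caught but the motor does not start: the lock must never click. A spring turns the lid back when it is let go, so finish while still gripping the handle, holding the lid steady there, and leave everything else on the counter where it stands.

Things in the scene. Friction and masses are not known exactly. Their poses are not given: they have to be found in the camera images.
- lid_grip (a point): The lid's black bar handle, 70 mm long, 14 mm wide, 30 mm tall, upright on a 20 mm wide stem: this point is its centre, on the lid's axis, 41 mm above the underside of the cap. x runs along the handle (and through the lugs below), z up. A half turn gives the same lid. Loose, about 0.16 kg.
- lid: The same lid: origin on its axis in the plane of the cap's underside, axes as lid_grip. Grey cap 92 mm across, 8 mm thick. Below it a round plug 68 mm across, 16 mm deep, narrowed at its foot, with two opposite lugs in line with the handle, each 15 mm wide, reaching 41 mm from the axis, 8 to 14 mm below the origin.
- holder_mid (a point): Lid holder, a fixed steel channel 100 mm long: middle of its floor, 8 mm above the counter; the plug's foot rests on the floor, so lid_grip is 57 mm above it. x along the channel: closed at +x, open at -x (robot side). Inner walls at y = +-49 mm. The lid must slide out to -x until lid_grip is about 100 mm from this point, then it is clear.
- holder_lip (a point): Middle of the holder's slot, at the top of its two lips, 31 mm above its floor; axes as holder_mid. The lips run the whole length, 3 mm thick, leave a 66 mm wide slot for the handle and overhang the rim of the lid's cap by about 13 mm a side, 4 mm above it, so the lid cannot be lifted out, only slid.
- seat (a point): Nut grinder, fixed: white body 132 mm across, steel collar on top 104 mm across. Centre of the collar's top face, 130 mm above the counter; x through its two opposite notches (each about 21 mm wide), z up. Opening 72 mm across, rim 6 mm thick. Seated, the cap lies on this face, lid_grip 41 mm above this point. Under the rim the lugs turn only clockwise from above.
- half_rib (a point): Top of one of the two opposite raised ribs (6 mm wide) on the outside of the grinder's collar, 57 mm from its axis: they mark half-way, 40 degrees (0.70 rad) clockwise of the notches seen from above. The lock, in the black block on the collar's side, clicks at about 80 degrees (1.40 rad) clockwise of the notches.
- return_ring (a joint): Spring ring hidden inside the grinder's collar, rad: 0 at rest; the lugs meet it about 8 degrees (0.14 rad) clockwise of the notches and then turn it with the lid, so it reads about 0.56 at half-way. It pushes the lid back with about 0.06 N m at first, 0.13 N m at half-way.
- lock_pin (a joint): Spring pin of the lock, m: 0 at rest; the lid's lug pushes it outwards when the lid is turned as far as the lock, and past 0.001 it has clicked.
- jar: Bystander, to be left alone: amber glass jar with a steel lid, 56 mm across, 85 mm tall, standing; origin at the centre of its underside.
- bottle: Bystander, to be left alone: clear squeeze bottle, 56 mm across, 170 mm tall; origin at the centre of its underside.
- food_box: Bystander, to be left alone: white foam takeaway box, 146 x 140 x 62 mm; origin at the centre of its underside.
- food_box2: Bystander, to be left alone: another white foam takeaway box, 146 x 140 x 62 mm; origin at the centre of its underside.
- bowl: Bystander, to be left alone: steel bowl, 130 mm across, 50 mm tall; origin at the centre of its underside.
- cup: Bystander, to be left alone: green plastic cup, 72 mm across, 90 mm tall; origin at the centre of its underside.
- spoon: Bystander, to be left alone: wooden-handled spoon lying flat, 180 mm long.
- brush: Bystander, to be left alone: brush lying flat.

How it is judged:
By the outcome, as a careful person would: the job done as asked, in the order asked, and still so for the second after the job is handed in, while the arm keeps its last pose, push and grip.
It also fails if it takes over 51 s, if anything falls off the work surface, if the arm or the gripper's body presses on something with over 40 N, if the wrist force passes 120 N, or if a joint passes its speed limit or range.

## Working session

There is one attempt and no reset: what is moved stays moved. The work goes in short steps, Python scripts to look and compute and a tool call to move; the robot and the scene stay as the last step left them, time stands still between calls to the robot, and variables do not carry over. Pictures are saved under pics/ and viewed, at most 10 in all, crops included, and the job is handed in when it is done.

Besides the shell and the picture viewer there is one more tool, called by a JSON object that holds its "fn" and its "kwargs". drive_tool: Moves the arm, as the interface text tells. Its arguments: {"type":"object","properties":{"targets":{"type":"array","items":{"type":"array","items":{"type":"number"}}}},"required":["targets"]}

```bash
mkdir -p pics; python3 - <<'E'
from bench import arm
import cv2
for n in("scene","top"):
    cv2.imwrite(f"pics/{n}0.png",cv2.resize(arm.get_image(n),(800,600),interpolation=cv2.INTER_CUBIC))
    print(arm.camera_params(n))
print(arm.read_state())
E
```

```text
{'fov_y': 50.60711202126457, 'cx': 257.831449188652, 'cy': 189.68953053916937, 'D': array([-0.14430576,  0.        ,  0.        ,  0.        ,  0.        ]), 'rvec': array([ 1.81195752,  1.58925316, -0.71331416]), 'tvec': array([ -31.0332099 , -280.8090722 , 1758.03328099])}
{'fov_y': 56.35505990187934, 'cx': 256.3015884093658, 'cy': 190.35176671753385, 'D': array([-0.05275881,  0.        ,  0.        ,  0.        ,  0.        ]), 'rvec': array([ 2.14841664, -2.21295224,  0.05938058]), 'tvec': array([  -5.3939643 ,  576.04452071, 1154.57515141])}
{'clock': 0.1, 'joints': array([ 1.55657341e+00,  3.85482276e-01,  6.75668096e-03, -4.08694082e-04,
       -1.19402318e+00, -2.58593147e-01]), 'joint_vel': array([-0.00027467, -0.00117164,  0.00372263,  0.00258432, -0.00026702,
        0.00160179]), 'joint_efforts': array([-1.87560759e-04, -3.93318129e+01,  1.88928080e+01,  4.19797406e+00,
       -2.60230241e-03,  5.98957641e-06]), 'position': array([168.25693173, 601.3780571 , 230.33103593]), 'ee_rot': array([ 9.90700100e-01, -1.36059999e-01, -6.95402920e-05,  9.92097309e-04]), 'contact_force': array([-0.19473475,  0.33925876, -1.02863663]), 'wrist_torque': array([0.00326833, 0.01082298, 0.01591045]), 'grasp_force': 0.0, 'gripper_width': 85.51764695491683}
```

View pics/scene0.png

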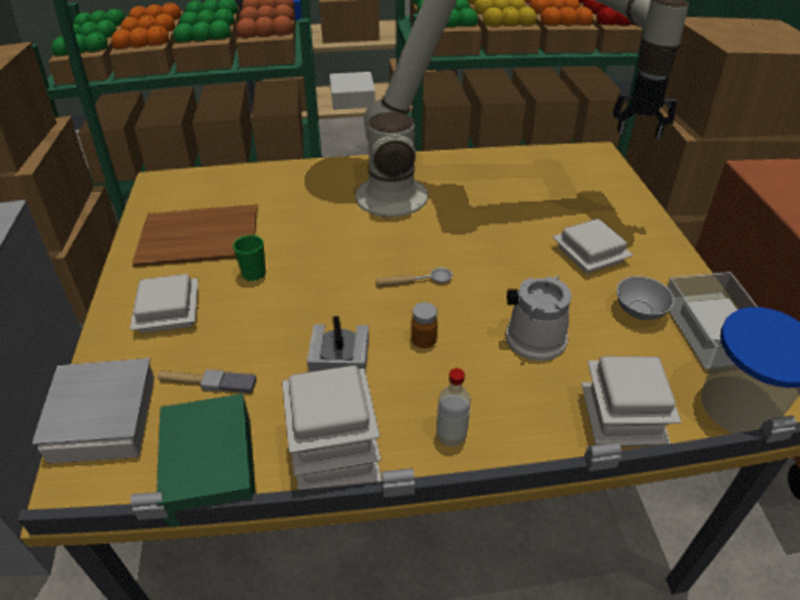

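View pics/top0.png

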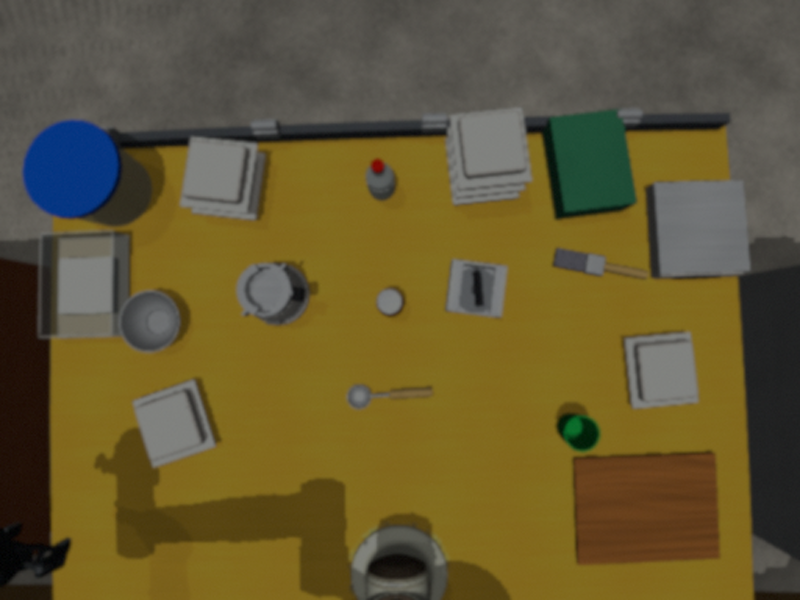

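The scene view shows the holder with the lid at about (340,345) and the grinder at (540,312). In the top view they are at (477,288) and (272,292). I'll enlarge both.

```bash
python3 - <<'E'
from bench import arm
import cv2,numpy as np
a={n:arm.get_image(n) for n in("scene","top")}
np.savez("im.npz",**a)
def crop(n,cx,cy,w=64,h=48):
    x0=int(cx/1.5625-w/2);y0=int(cy/1.5625-h/2);print(n,x0,y0)
    c=a[n][y0:y0+h,x0:x0+w]; c=cv2.resize(c,(800,600),interpolation=cv2.INTER_CUBIC)
    c=cv2.convertScaleAbs(c,alpha=1.3)
    for k in range(0,w,8): cv2.putText(c,str(x0+k),(int((k+.5)*800/w),10),0,.4,(0,0,255));cv2.line(c,(int((k+.5)*800/w),0),(int((k+.5)*800/w),600),(90,90,90),1)
    for k in range(0,h,8): cv2.putText(c,str(y0+k),(0,int((k+.5)*600/h)),0,.4,(0,0,255));cv2.line(c,(0,int((k+.5)*600/h)),(800,int((k+.5)*600/h)),(90,90,90),1)
    return c
for n,x,y,f in(("top",477,288,"th"),("top",272,292,"tg"),("scene",338,345,"sh"),("scene",540,312,"sg")):
    cv2.imwrite(f"pics/{f}.png",crop(n,x,y))
E
```

```text
top 273 160
top 142 162
scene 184 196
scene 313 175
```

View pics/th.png

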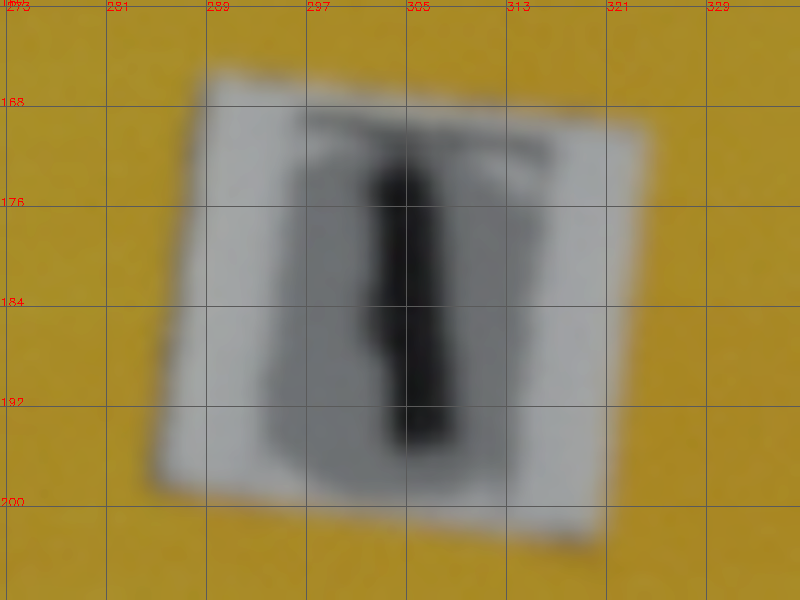

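View pics/tg.png

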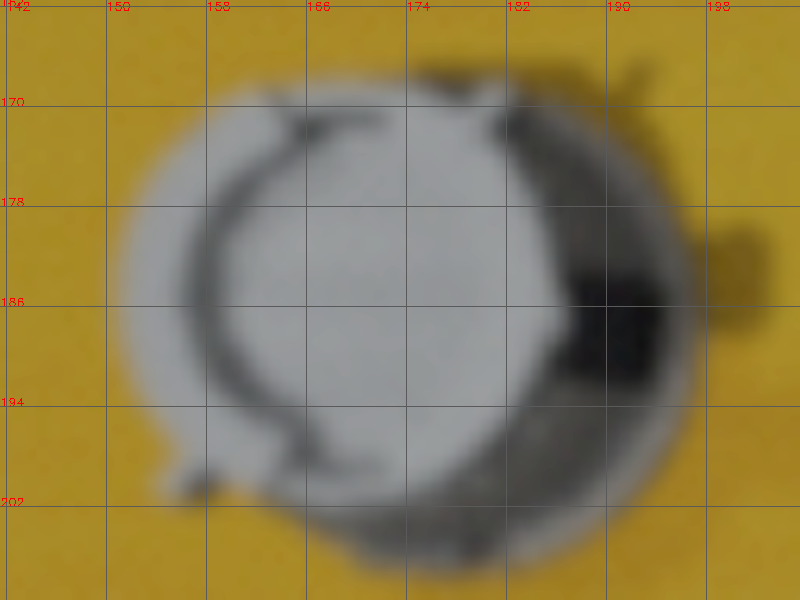

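View pics/sg.png

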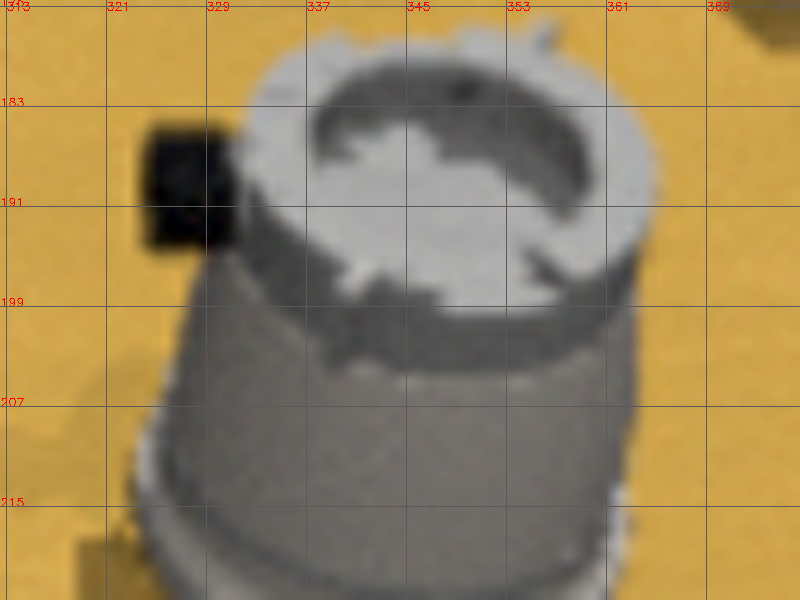

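Top view, lid: the handle runs from (304.7,171.5) to (306,195), slightly skewed to the channel. The channel's outer corners are (289,166), (324,170), (320,203) and (284.5,198.5). Top view, grinder: the ribs are at (181.5,169.3) and (156.3,200.3), with the notches near the image vertical and the lock block at (190,187). Scene view: the ribs are at (356,177) and (341,197).

View pics/sh.png

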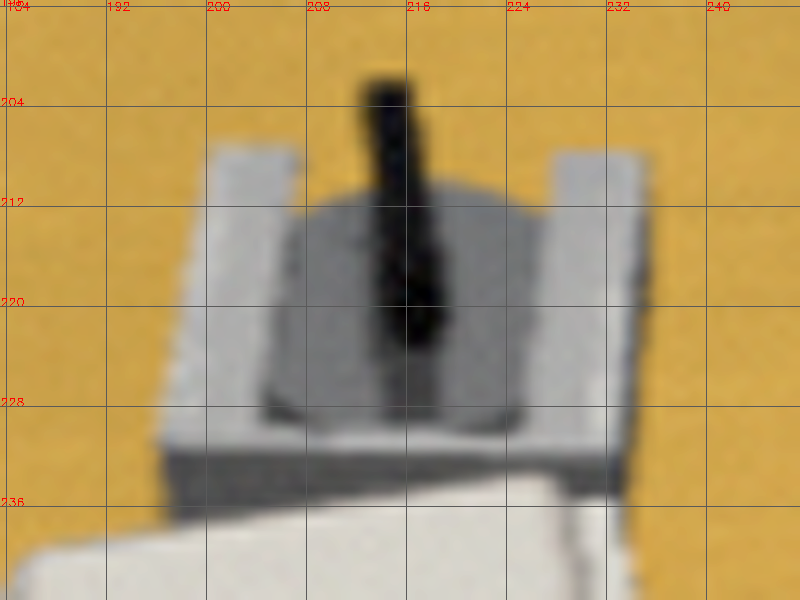

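```bash
cat > h.py <<'E'
from bench import arm
import cv2,numpy as np
def cam(n):
    p=arm.camera_params(n);f=192/np.tan(np.radians(p["fov_y"]/2))
    return np.array([[f,0,p["cx"]],[0,f,p["cy"]],[0,0,1.]]),p["D"],p["rvec"],p["tvec"]
def onz(n,px,z):
    K,D,r,t=cam(n);R=cv2.Rodrigues(r)[0]
    u=cv2.undistortPoints(np.array(px,float).reshape(-1,1,2),K,D).reshape(-1,2)
    d=np.c_[u,np.ones(len(u))]@R; c=-R.T@t
    return (c+d*((z-c[2])/d[:,2])[:,None])[:,:2].round(1)
def proj(n,P):
    K,D,r,t=cam(n);return cv2.projectPoints(np.array(P,float),r,t,K,D)[0].reshape(-1,2).round(1)
E
python3 - <<'E'
from h import *
def show(n,l,px,z):
    q=onz(n,px,z);d=q[0]-q[1];print(n,l,q.tolist(),"mid",q.mean(0),"len",np.hypot(*d).round(1),"ang",np.degrees(np.arctan2(d[1],d[0])).round(1))
show("top","handle",[(304.9,171.6),(306.4,195)],80)
q=onz("top",[(289,166),(324,170),(320,203),(284.5,198.5)],39);print(q.tolist(),q.mean(0))
for z in(130,134):
    show("top","ribs",[(181.5,169.3),(156.3,200.3)],z)
    show("scene","ribs",[(341,197),(356,177)],z)
print("collar",onz("top",[(151,185),(187,185),(169,167.5),(169,203.2)],130).tolist())
E
```

```text
top handle [[625.5, -176.1], [552.4, -178.0]] mid [ 588.95 -177.05] len 73.1 ang 1.5
[[650.0, -130.6], [633.6, -243.2], [527.5, -225.9], [545.4, -112.5]] [ 589.125 -178.05 ]
top ribs [[638.0, 198.3], [547.4, 275.4]] mid [592.7  236.85] len 119.0 ang -40.4
scene ribs [[634.6, 201.1], [548.9, 276.4]] mid [591.75 238.75] len 114.1 ang -41.3
top ribs [[637.5, 197.4], [547.2, 274.2]] mid [592.35 235.8 ] len 118.5 ang -40.4
scene ribs [[638.7, 199.3], [553.4, 274.2]] mid [596.05 236.75] len 113.5 ang -41.3
collar [[593.7, 291.0], [590.4, 182.4], [644.7, 235.9], [537.6, 237.3]]
```

Scene view, lid: the handle's top edge runs from (214.3,202.5) to about (217,215), with its front face down to row 224. The lips' front edge is at row 231. I'll fit a handle box to both views.

```bash
cat >> h.py <<'E'
from scipy.optimize import minimize
def fit_handle(ims,x0,zc,pad=22,thr=60,yawfix=None):
    S=8;data=[]
    for n,im in ims.items():
        c=proj(n,[[x0[0],x0[1],zc]])[0].astype(int);o=c-pad
        g=cv2.cvtColor(im,6)[o[1]:o[1]+2*pad,o[0]:o[0]+2*pad].astype(float)
        data.append((n,o,np.clip((thr+25-g)/50,0,1)))
    def render(v,n,o):
        x,y,a=v;a=np.radians(a);R=np.array([[np.cos(a),-np.sin(a)],[np.sin(a),np.cos(a)]])
        m=np.zeros((2*pad*S,2*pad*S),np.uint8)
        for hx,hy,z0,z1 in((35,7,zc-15,zc+15),(10,7,zc-33,zc-15)):
            P=[[*(R@[sx*hx,sy*hy]+[x,y]),z] for sx in(-1,1) for sy in(-1,1) for z in(z0,z1)]
            K,D,r,t=cam(n);q=cv2.projectPoints(np.array(P),r,t,K,D)[0].reshape(-1,2)
            q=((q-o+.5)*S*16).astype(np.int32)
            cv2.fillConvexPoly(m,cv2.convexHull(q),255,cv2.LINE_AA,4)
        return cv2.GaussianBlur(cv2.resize(m,(2*pad,2*pad),interpolation=cv2.INTER_AREA)/255.,(0,0),.8)
    out={}
    for names in (["top"],["scene"],["top","scene"]):
        f=lambda v:sum(((render(v,n,o)-g)**2).sum() for n,o,g in data if n in names)
        r=minimize(f,x0,method="Nelder-Mead",options=dict(initial_simplex=np.array(x0)+np.array([[0,0,0],[6,0,0],[0,6,0],[0,0,6]])))
        out["+".join(names)]=(r.x.round(1).tolist(),round(r.fun,1))
    return out
E
python3 - <<'E'
from h import *
print(fit_handle(dict(np.load("im.npz")),[589,-178,1.5],65))
print("lip corners scene",onz("scene",[(200.5,207),(235,207.5),(232.5,231.5),(196.5,231)],39).tolist())
E
```

```text
{'top': ([588.4, -178.2, 2.7], np.float64(1.7)), 'scene': ([593.8, -179.1, -1.2], np.float64(29.0)), 'top+scene': ([589.4, -178.6, 2.2], np.float64(33.6))}
lip corners scene [[527.3, -226.8], [544.0, -115.4], [648.1, -132.5], [632.2, -242.0]]
```

```bash
cat >> h.py <<'E'
def yaw(s):
    x,y=s["ee_rot"][:2];return np.degrees(np.arctan2(2*x*y,x*x-y*y))
def rel(x,y,z,a):
    s=arm.read_state();a0=yaw(s);t=np.radians(a0);d=np.array([x,y,z])-s["position"]
    print("clock",round(s["clock"],2),"pos",s["position"].round(1),"yaw",a0.round(2),"q",s["ee_rot"].round(4),"F",s["contact_force"].round(1),"w",round(s["gripper_width"],1),"T",s["wrist_torque"].round(2),"gf",round(s["grasp_force"],1),"j",s["joints"].round(2))
    print("-> tx,ty,tz,roll",(d@[np.cos(t),np.sin(t),0]).round(1),(d@[np.sin(t),-np.cos(t),0]).round(1),(-d[2]).round(1),round(-(a-a0),1))
E
python3 -c "
from h import *
rel(588.8,-178.4,130,2.2)"
```

```text
clock 0.2 pos [168.3 601.6 230.7] yaw -15.64 q [ 9.907e-01 -1.360e-01 -0.000e+00  7.000e-04] F [-0.1 -0.2 -0.7] w 85.3 T [-0.07  0.01 -0.03] gf 0.0 j [ 1.56  0.39  0.01 -0.   -1.19 -0.26]
-> tx,ty,tz,roll 615.2 637.8 100.7 -17.8
```

{"fn": "drive_tool", "kwargs": {"targets": [[-1,615,638,0,-17.8],[-1,615,638,0,-17.8],[-1,615,638,0,-17.8],[-1,615,638,0,-17.8],[-1,615,638,0,-17.8],[-1,615,638,0,-17.8],[-1,615,638,0,-17.8],[-1,615,638,0,-17.8],[-1,615,638,0,-17.8],[-1,615,638,0,-17.8],[-1,615,638,0,-17.8],[-1,615,638,0,-17.8]]}}

```text
clock: 1.4
position: [453.5, 71.7, 231.6]
ee_rot: [1.0, 0.019, 0.0, -0.0]
contact_force: [1.6, 1.0, 0.5]
gripper_width: 85.6
grasp_force: 0.0
```

```bash
python3 -c "
from h import *
rel(588.8,-178.4,130,2.2)"
```

```text
clock 1.4 pos [453.5  71.7 231.6] yaw 2.19 q [ 9.998e-01  1.910e-02  4.000e-04 -2.000e-04] F [1.6 1.  0.5] w 85.6 T [ 0.12 -0.11  0.01] gf 0.0 j [ 0.51  0.1  -0.38  0.   -1.09  1.1 ]
-> tx,ty,tz,roll 125.7 255.1 101.6 -0.0
```

{"fn": "drive_tool", "kwargs": {"targets": [[-1,125,255,0,0],[-1,125,255,0,0],[-1,125,255,0,0],[-1,125,255,0,0],[-1,125,255,0,0],[-1,125,255,0,0],[-1,125,255,90,0],[-1,125,255,90,0],[-1,125,255,90,0],[-1,125,255,90,0]]}}

```text
clock: 2.4
position: [587.9, -176.7, 141.7]
ee_rot: [1.0, 0.019, -0.0, 0.001]
contact_force: [0.4, -0.0, 0.4]
gripper_width: 85.6
grasp_force: 0.0
```

```bash
python3 - <<'E'
from h import *
rel(588.8,-178.4,50,2.2)
im=arm.get_image("scene");p=proj("scene",[[589,-178,70]])[0].astype(int)
cv2.imwrite("pics/a.png",cv2.resize(im[p[1]-45:p[1]+30,p[0]-50:p[0]+50],(800,600),interpolation=2))
print(p)
E
```

```text
clock 2.4 pos [ 587.9 -176.7  141.7] yaw 2.22 q [ 9.998e-01  1.930e-02 -3.000e-04  5.000e-04] F [ 0.4 -0.   0.4] w 85.6 T [ 0.01 -0.06  0.01] gf 0.0 j [-0.03  0.44 -0.14  0.   -0.99  1.64]
-> tx,ty,tz,roll 0.8 1.8 91.7 0.0
[215 212]
```

View pics/a.png

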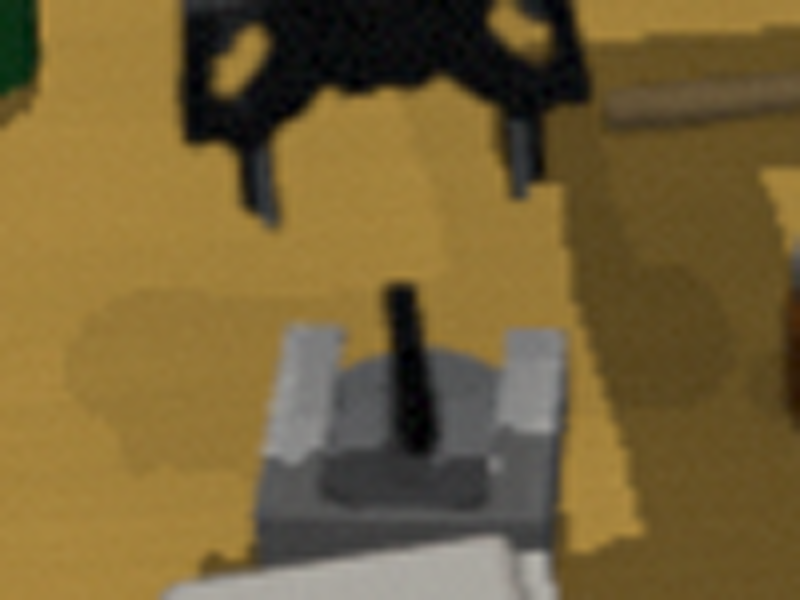

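The crop shows the open gripper straddling the handle, which is at crop column 410 with the fingers at 262 and 520. I'll descend and close.

{"fn": "drive_tool", "kwargs": {"targets": [[-1,1,1.5,45,0],[-1,1,1.5,92,0],[-1,1,1.5,92,0],[-1,1,1.5,92,0],[1,1,1.5,92,0],[1,1,1.5,92,0],[1,1,1.5,92,0],[1,1,1.5,92,0],[1,1,1.5,92,0],[1,1,1.5,92,0],[1,1,1.5,92,0],[1,1,1.5,92,0]]}}

```text
clock: 3.65
position: [589.1, -178.0, 50.5]
ee_rot: [1.0, 0.019, 0.001, 0.0]
contact_force: [-1.1, 1.3, 6.1]
gripper_width: 14.6
grasp_force: 58.5
```

```bash
python3 - <<'E'
from h import *
rel(490.2,-162.4,50.5,2.2)
E
```

```text
clock 3.65 pos [ 589.1 -178.    50.5] yaw 2.19 q [9.998e-01 1.910e-02 5.000e-04 2.000e-04] F [-1.1  1.3  6.1] w 14.6 T [0.28 0.4  0.  ] gf 58.5 j [-0.03  0.55 -0.23  0.   -0.79  1.64]
-> tx,ty,tz,roll -98.2 -19.3 -0.0 -0.0
```

{"fn": "drive_tool", "kwargs": {"targets": [[1,0,0,-1.5,0],[1,-5,-1,-1.5,0],[1,-15,-3,-1.5,0],[1,-26,-5,-1.5,0],[1,-38,-7.4,-1.5,0],[1,-50,-9.8,-1.5,0],[1,-62,-12.1,-1.5,0],[1,-74,-14.5,-1.5,0],[1,-86,-16.8,-1.5,0],[1,-98,-19,-1.5,0],[1,-110,-21.5,-1.5,0],[1,-110,-21.5,-1.5,0]]}}

```text
clock: 4.85
position: [475.4, -160.3, 50.6]
ee_rot: [1.0, 0.019, -0.001, -0.0]
contact_force: [-0.5, 0.5, -1.8]
gripper_width: 14.6
grasp_force: 58.6
```

```bash
python3 - <<'E'
from h import *
rel(592.2,237,230,-0.7)
E
```

```text
clock 4.85 pos [ 475.4 -160.3   50.6] yaw 2.15 q [ 9.998e-01  1.870e-02 -1.200e-03 -2.000e-04] F [-0.5  0.5 -1.8] w 14.6 T [-0.04 -0.    0.03] gf 58.6 j [-0.    0.4  -0.52 -0.   -0.66  1.61]
-> tx,ty,tz,roll 131.6 -392.6 -179.4 2.8
```

{"fn": "drive_tool", "kwargs": {"targets": [[1,0,0,-50,0],[1,0,0,-100,0],[1,0,0,-150,0],[1,0,0,-180,0],[1,80,-60,-180,2.8],[1,95,-110,-180,2.8],[1,110,-160,-180,2.8],[1,115,-210,-180,2.8],[1,120,-260,-180,2.8],[1,125,-305,-180,2.8],[1,130,-350,-180,2.8],[1,131,-392,-180,2.8]]}}

```text
clock: 6.05
position: [593.2, 209.1, 230.5]
ee_rot: [1.0, -0.005, 0.0, 0.0]
contact_force: [0.8, -0.7, -2.2]
gripper_width: 14.3
grasp_force: 59.0
```

{"fn": "drive_tool", "kwargs": {"targets": [[1,0,0,0,0],[1,0,0,0,0],[1,0,0,0,0]]}}

```text
clock: 6.35
position: [592.8, 206.3, 230.5]
ee_rot: [1.0, -0.006, -0.0, 0.0]
contact_force: [1.2, -0.3, -1.8]
gripper_width: 14.5
grasp_force: 59.1
```

```bash
python3 - <<'E'
from h import *
rel(592.2,237,200,-0.7)
im=arm.get_image("scene");np.save("s1.npy",im);p=proj("scene",[[592,237,190]])[0].astype(int);o=p-[42,30]
c=cv2.resize(im[o[1]:o[1]+63,o[0]:o[0]+84],(800,600),interpolation=2)
cv2.imwrite("pics/b.png",cv2.convertScaleAbs(c,alpha=1.4))
print(o)
s=arm.read_state()["position"];k=s+[0,0,14.5-41]
print("lid cap under centre",k,"proj ends of cap y+-46",proj("scene",[k+[0,46,4],k+[0,-46,4],k+[46,0,4],k+[46,0,0],k+[41,0,-11],k]))
E
```

```text
clock 6.35 pos [592.8 206.3 230.5] yaw -0.66 q [ 1.0e+00 -5.8e-03 -3.0e-04  3.0e-04] F [ 1.2 -0.3 -1.8] w 14.5 T [-0.08 -0.02  0.01] gf 59.1 j [ 0.59  0.39  0.01  0.   -1.2   0.97]
-> tx,ty,tz,roll -1.0 -30.7 30.5 0.0
[309 141]
lid cap under centre [592.90691553 205.77542939 204.24165947] proj ends of cap y+-46 [[356.9 166.9]
 [327.2 169.3]
 [346.7 177.9]
 [346.5 179. ]
 [345.4 180.8]
 [342.  169.2]]
```

View pics/b.png

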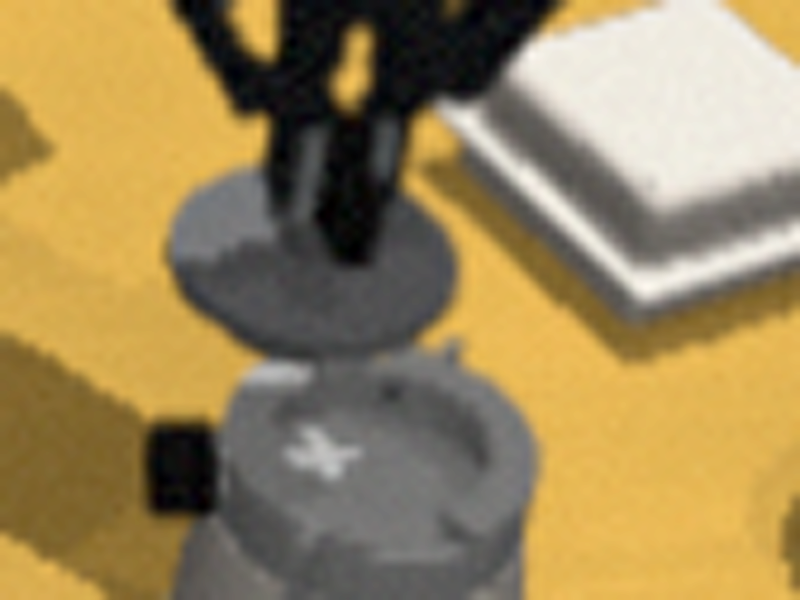

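The cap's left and right edges are at columns 326.4 and 356.6, against 327.2 and 356.9 predicted. Its lower front edge is at row 177.8 and the handle's front foot at row 168.3. I'll check x and z against the predictions.

```bash
python3 - <<'E'
from h import *
s=arm.read_state()["position"]
a=np.linspace(0,2*np.pi,181)
def q(dx,dz,dy=0):
    k=s+[dx,dy,14.5-41+dz]
    c=np.vstack([k+np.c_[46*np.cos(a),46*np.sin(a),0*a+z] for z in(0,8)])
    p=proj("scene",c);h=proj("scene",[k+[35,7,26],k+[35,-7,26]])
    print(dx,dz,"L,R",p[:,0].min(),p[:,0].max(),"T,B",p[:,1].min(),p[:,1].max(),"handle foot",h.tolist())
q(0,0);q(5,0);q(-5,0);q(0,4);q(0,-4)
c=np.c_[52*np.cos(a)+592.2,52*np.sin(a)+237,0*a+130];p=proj("scene",c)
print("collar",p.min(0),p.max(0),"notch mid",proj("scene",[[592.2+36,236.6,130],[592.2-36,237.4,130],[592.2+43.2,237-37.2,130],[592.2-43.2,237+37.2,130]]).tolist())
E
```

```text
0 0 L,R 326.6 357.8 T,B 157.7 179.1 handle foot [[349.0, 169.5], [344.3, 169.8]]
5 0 L,R 327.0 358.4 T,B 158.7 180.2 handle foot [[349.5, 170.5], [344.8, 170.9]]
-5 0 L,R 326.1 357.3 T,B 156.7 178.0 handle foot [[348.5, 168.4], [343.8, 168.8]]
0 4 L,R 326.7 358.0 T,B 156.6 178.0 handle foot [[349.2, 168.4], [344.5, 168.7]]
0 -4 L,R 326.4 357.6 T,B 158.7 180.1 handle foot [[348.8, 170.5], [344.1, 170.9]]
collar [331.6 176.2] [364.9 198.2] notch mid [[351.6, 194.6], [345.0, 179.5], [340.7, 197.2], [355.4, 177.1]]
```

```bash
python3 - <<'E'
from h import *
s=arm.read_state()["position"]
a=np.radians(np.arange(0,360,3))
def radial(im,c,r,z,mid):
    # fit centre so that yellow/grey edge lies on the projected circle
    sat=cv2.cvtColor(im,40)[:,:,1].astype(np.float32)
    ts=np.linspace(-8,8,65);res=[]
    for t in a:
        d=np.array([np.cos(t),np.sin(t),0])
        P=proj_f([[*(np.array(c)+d[:2]*(r+k)),z] for k in ts])
        v=cv2.remap(sat,P[:,:1].astype(np.float32),P[:,1:].astype(np.float32),1).ravel()
        if v[:12].max()<60 and v[-12:].min()>110:
            i=np.argmax(v>(v[:12].mean()+v[-12:].mean())/2);res.append((t,ts[i]))
    res=np.array(res);print(len(res),np.degrees(res[:,0]).astype(int).tolist())
    A=np.c_[np.cos(res[:,0]),np.sin(res[:,0])]
    e,_,_,_=np.linalg.lstsq(A,res[:,1],rcond=None);print("shift",e.round(2),"resid",np.std(res[:,1]-A@e).round(2))
def proj_f(P):
    K,D,r,t=cam(n);return cv2.projectPoints(np.array(P,float),r,t,K,D)[0].reshape(-1,2)
d=np.load("im.npz")
n="scene";radial(d["scene"],[592.2,237],52,130,0)
n="top";radial(d["top"],[592.2,237],52,130,0)
im=np.load("s1.npy");n="scene"
radial(im,s[:2],46,s[2]-26.5+8,0);radial(im,s[:2],46,s[2]-26.5,0)
E
```

```text
59 [39, 42, 45, 48, 51, 54, 57, 59, 63, 66, 69, 72, 75, 78, 81, 84, 87, 90, 93, 96, 99, 102, 105, 108, 111, 114, 117, 119, 123, 126, 129, 132, 144, 147, 150, 153, 156, 159, 195, 198, 201, 204, 207, 210, 213, 216, 219, 222, 225, 228, 230, 234, 237, 239, 243, 246, 248, 252, 255]
shift [-0.05  1.25] resid 0.68
63 [0, 3, 6, 9, 12, 14, 18, 21, 24, 27, 29, 33, 36, 39, 42, 45, 48, 51, 54, 57, 59, 63, 66, 69, 72, 75, 78, 81, 84, 87, 90, 93, 96, 99, 102, 105, 108, 111, 114, 117, 119, 123, 126, 129, 132, 147, 150, 153, 156, 159, 162, 165, 168, 171, 333, 336, 339, 342, 345, 348, 351, 354, 357]
shift [0.49 2.58] resid 1.06
62 [33, 36, 39, 42, 45, 48, 51, 54, 57, 59, 63, 66, 69, 72, 75, 78, 93, 96, 99, 117, 119, 123, 126, 129, 180, 183, 186, 189, 192, 195, 198, 201, 204, 207, 210, 213, 216, 219, 222, 225, 228, 230, 234, 237, 239, 243, 246, 248, 252, 255, 258, 261, 264, 267, 270, 273, 276, 279, 282, 285, 288, 303]
shift [ 0.07 -2.98] resid 0.63
48 [72, 75, 78, 81, 84, 87, 90, 93, 96, 99, 102, 105, 108, 111, 114, 117, 119, 228, 230, 234, 237, 239, 243, 246, 248, 252, 255, 258, 261, 264, 267, 270, 273, 276, 279, 282, 285, 288, 291, 294, 297, 300, 303, 306, 309, 312, 315, 318]
shift [-4.87  0.05] resid 0.92
```

{"fn": "drive_tool", "kwargs": {"targets": [[1,-0.7,-15,0,0],[1,-0.7,-31.7,0,0],[1,-0.7,-31.7,0,0],[1,-0.7,-31.7,25,0],[1,-0.7,-31.7,50,0],[1,-0.7,-31.7,50,0],[1,-0.7,-31.7,50,0]]}}

```text
clock: 7.1
position: [592.9, 238.6, 181.1]
ee_rot: [1.0, -0.005, 0.0, 0.0]
contact_force: [0.5, -0.5, -1.2]
gripper_width: 14.9
grasp_force: 59.1
```

```bash
python3 - <<'E'
from h import *
rel(592.5,238,156.5,-0.7)
im=arm.get_image("scene");np.save("s2.npy",im);p=proj("scene",[[592,237,150]])[0].astype(int);o=p-[32,26]
c=cv2.resize(im[o[1]:o[1]+48,o[0]:o[0]+64],(800,600),interpolation=2)
cv2.imwrite("pics/c.png",cv2.convertScaleAbs(c,alpha=1.6))
print(o)
E
```

```text
clock 7.1 pos [592.9 238.6 181.1] yaw -0.61 q [ 1.0e+00 -5.3e-03  1.0e-04  4.0e-04] F [ 0.5 -0.5 -1.2] w 14.9 T [ 0.02 -0.02 -0.01] gf 59.1 j [ 0.64  0.44 -0.03  0.   -1.1   0.92]
-> tx,ty,tz,roll -0.4 0.6 24.6 0.1
[317 155]
```

View pics/c.png

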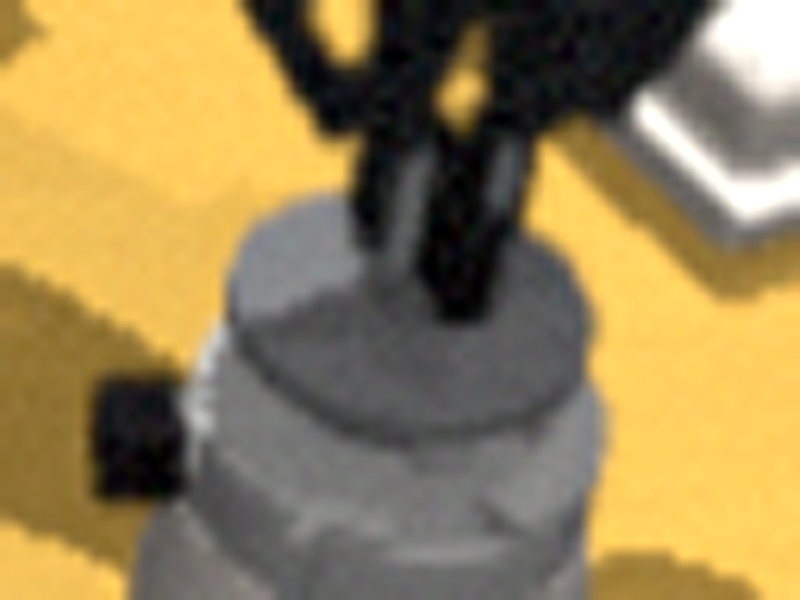

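The cap spans columns 334.9 to 363.9 and the collar 331.7 to 364.9. I'll compare that with the prediction.

```bash
python3 - <<'E'
from h import *
a=np.linspace(0,2*np.pi,361)
def mm(x,y,z,r,zs):
    p=np.vstack([proj("scene",np.c_[x+r*np.cos(a),y+r*np.sin(a),0*a+z+q]) for q in zs]);return p.min(0),p.max(0),(p.min(0)+p.max(0))/2
for y in(233,236,238.6):print(y,*mm(592.9,y,181.1-26.5,46,(0,8)))
for y in(237,239):print("collar",y,*mm(592.5,y,130,52,(0,)))
def edges(im,rows):
    sat=cv2.cvtColor(im,40)[:,:,1].astype(float)
    for r in rows:
        v=np.interp(np.arange(322,374,.1),np.arange(512),sat[r]);g=v<95
        k=np.arange(322,374,.1)[g];print(r,k.min().round(1),k.max().round(1))
print("lid");edges(np.load("s2.npy"),range(174,183));print("collar");edges(np.load("im.npz")["scene"],range(180,197))
E
```

```text
233 [333.3 169.7] [363.7 191.1] [348.5 180.4]
236 [334.2 169.6] [364.6 191. ] [349.4 180.3]
238.6 [335.1 169.5] [365.4 190.9] [350.25 180.2 ]
collar 237 [331.6 176.3] [365.  198.3] [348.3 187.3]
collar 239 [332.2 176.2] [365.6 198.2] [348.9 187.2]
lid
174 335.6 373.9
175 335.3 361.3
176 334.9 362.2
177 334.5 362.7
178 334.5 363.2
179 334.5 363.6
180 334.2 363.7
181 333.3 363.8
182 332.7 363.6
collar
180 334.0 359.7
181 333.3 361.0
182 332.7 361.9
183 332.3 362.9
184 332.0 363.7
185 331.6 364.2
186 325.5 364.7
187 326.2 365.1
188 325.2 365.3
189 324.8 365.3
190 325.8 365.2
191 325.9 365.1
192 330.6 364.7
193 325.4 364.5
194 329.6 363.9
195 329.2 363.6
196 328.7 363.4
```

{"fn": "drive_tool", "kwargs": {"targets": [[1,0,0.3,5,0],[1,0,0.3,8,0],[1,0,0.3,11,0],[1,0,0.3,13,0],[1,0,0.3,14,0],[1,0,0.3,14,0]]}}

```text
clock: 7.75
position: [593.1, 238.7, 167.3]
ee_rot: [1.0, -0.005, 0.001, -0.0]
contact_force: [1.0, -0.3, 0.1]
gripper_width: 14.3
grasp_force: 59.5
```

```bash
python3 -c "
from h import *
rel(592.9,238.3,156.5,-0.7)"
```

```text
clock 7.75 pos [593.1 238.7 167.3] yaw -0.61 q [ 1.0e+00 -5.4e-03  8.0e-04 -3.0e-04] F [ 1.  -0.3  0.1] w 14.3 T [ 0.18 -0.24  0.05] gf 59.5 j [ 0.64  0.46 -0.05  0.   -1.07  0.92]
-> tx,ty,tz,roll -0.2 0.4 10.8 0.1
```

{"fn": "drive_tool", "kwargs": {"targets": [[1,0,0,2,0],[1,0,0,4,0],[1,0,0,6,0],[1,0,0,6,0]]}}

```text
clock: 8.15
position: [592.5, 238.6, 160.3]
ee_rot: [1.0, -0.006, -0.0, -0.0]
contact_force: [0.9, 2.1, -1.2]
gripper_width: 14.5
grasp_force: 59.1
```

```bash
python3 -c "
from h import *
rel(592.9,238.3,156.5,-0.7)"
```

```text
clock 8.15 pos [592.5 238.6 160.3] yaw -0.63 q [ 1.0e+00 -5.5e-03 -1.0e-04 -1.0e-04] F [ 0.9  2.1 -1.2] w 14.5 T [ 0.57 -0.3   0.01] gf 59.1 j [ 0.64  0.46 -0.05 -0.   -1.05  0.92]
-> tx,ty,tz,roll 0.4 0.3 3.8 0.1
```

{"fn": "drive_tool", "kwargs": {"targets": [[1,0,-0.7,1.5,0],[1,0,-0.7,3,0],[1,0,-0.7,4.5,0],[1,0,-0.7,5,0],[1,0,-0.7,5,0]]}}

```text
clock: 8.65
position: [593.1, 239.1, 156.6]
ee_rot: [1.0, -0.005, 0.001, -0.0]
contact_force: [2.2, -0.4, 0.8]
gripper_width: 14.4
grasp_force: 59.9
```

```bash
python3 -c "
from h import *
rel(592.9,238.3,156.5,-0.7)"
```

```text
clock 8.65 pos [593.1 239.1 156.6] yaw -0.62 q [ 1.0e+00 -5.4e-03  7.0e-04 -2.0e-04] F [ 2.2 -0.4  0.8] w 14.4 T [ 0.1  -0.48  0.06] gf 59.9 j [ 0.64  0.47 -0.06  0.   -1.05  0.92]
-> tx,ty,tz,roll -0.2 0.8 0.1 0.1
```

{"fn": "drive_tool", "kwargs": {"targets": [[1,0.6,0,1,0],[1,0.6,0,2,0],[1,0.6,0,2,0],[1,0.6,0,2,0]]}}

```text
clock: 9.05
position: [593.2, 239.0, 156.4]
ee_rot: [1.0, -0.005, 0.001, -0.0]
contact_force: [-3.0, -0.5, 10.0]
gripper_width: 14.7
grasp_force: 61.4
```

```bash
python3 -c "
from h import *
rel(592.9,238.3,156.5,-0.7)"
```

```text
clock 9.05 pos [593.2 239.  156.4] yaw -0.59 q [ 1.0e+00 -5.2e-03  6.0e-04 -1.0e-04] F [-3.  -0.5 10. ] w 14.7 T [ 0.03  0.93 -0.08] gf 61.4 j [ 0.64  0.47 -0.06  0.   -1.04  0.92]
-> tx,ty,tz,roll -0.2 0.7 -0.1 0.1
```

{"fn": "drive_tool", "kwargs": {"targets": [[1,0.3,0,-1,0],[1,0.3,0,-1,4],[1,0.3,0,-1,8],[1,0.3,0,-1,12],[1,0.3,0,-1,16],[1,0.3,0,-1,20],[1,0.3,0,-1,20]]}}

```text
clock: 9.75
position: [594.0, 239.1, 156.5]
ee_rot: [0.984, -0.179, 0.001, -0.0]
contact_force: [0.1, 0.6, 6.3]
gripper_width: 14.6
grasp_force: 60.6
```

```bash
python3 -c "
from h import *
rel(592.9,238.3,156.5,-40.8)"
```

```text
clock 9.75 pos [594.  239.1 156.5] yaw -20.65 q [ 9.838e-01 -1.792e-01  9.000e-04 -4.000e-04] F [0.1 0.6 6.3] w 14.6 T [0.05 0.09 0.07] gf 60.6 j [ 0.64  0.47 -0.06  0.   -1.04  0.57]
-> tx,ty,tz,roll -0.7 1.2 0.0 20.2
```

{"fn": "drive_tool", "kwargs": {"targets": [[1,0,0,-0.5,4],[1,0,0,-0.5,8],[1,0,0,-0.5,12],[1,0,0,-0.5,16],[1,0,0,-0.5,19],[1,0,0,-0.5,20],[1,0,0,-0.5,20],[1,0,0,-0.5,20]]}}

```text
clock: 10.55
position: [593.4, 238.4, 156.5]
ee_rot: [0.938, -0.347, 0.0, 0.0]
contact_force: [0.3, -2.5, 5.3]
gripper_width: 14.5
grasp_force: 60.5
```

```bash
python3 - <<'E'
from h import *
rel(592.9,238.3,156.5,-40.8)
im=arm.get_image("scene");np.save("s3.npy",im);p=proj("scene",[[593,239,150]])[0].astype(int);o=p-[32,22]
c=cv2.resize(im[o[1]:o[1]+48,o[0]:o[0]+64],(800,600),interpolation=2)
cv2.imwrite("pics/d.png",cv2.convertScaleAbs(c,alpha=1.6))
print(o)
for A in(-37,-41,-45):
    a=np.radians(A);u=np.array([np.cos(a),np.sin(a)]);v=np.array([-u[1],u[0]])
    P=[[*(np.array([593.3,238.8])+35*u+k*v),z] for z in(156,186) for k in(7,-7)]
    print(A,((proj("scene",P)-o+.5)*12.5).round(0).tolist())
a=np.radians(-40.8);print("rib",((proj("scene",[[593.3+57*np.cos(a),238.8+57*np.sin(a),130]])-o+.5)*12.5))
E
```

```text
clock 10.55 pos [593.4 238.4 156.5] yaw -40.58 q [ 9.380e-01 -3.467e-01  3.000e-04  5.000e-04] F [ 0.3 -2.5  5.3] w 14.5 T [-0.42  0.15  0.13] gf 60.5 j [ 0.63  0.47 -0.06  0.   -1.05  0.23]
-> tx,ty,tz,roll -0.4 0.4 0.0 0.2
[317 160]
-37 [[399.0, 355.0], [345.0, 336.0], [417.0, 260.0], [362.0, 241.0]]
-41 [[389.0, 354.0], [336.0, 332.0], [408.0, 257.0], [354.0, 238.0]]
-45 [[379.0, 350.0], [327.0, 327.0], [398.0, 255.0], [345.0, 232.0]]
rib [[310.   473.75]]
```

View pics/d.png

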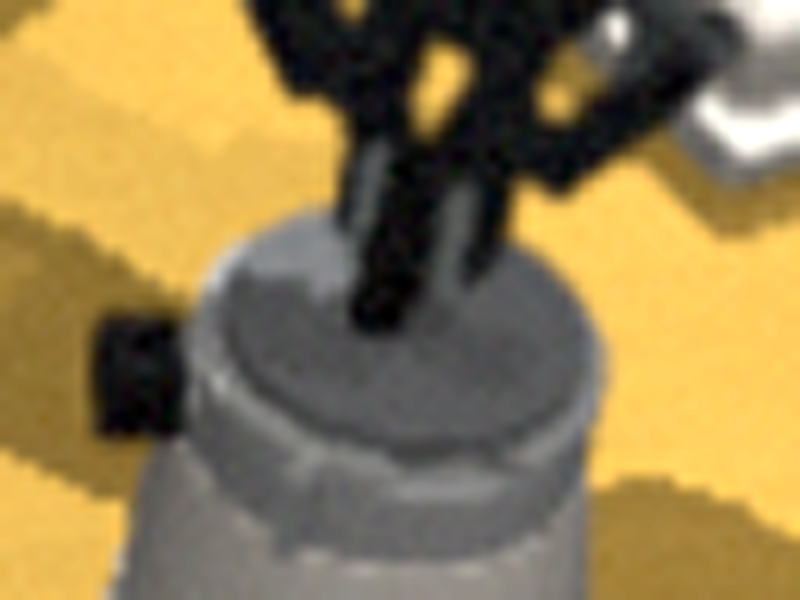

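The handle's front foot is at crop (378,335). The cap spans columns 228–590, the collar 190–605, and the front rib is at about (300,480). I'll check the handle's angle relative to the cap.

```bash
python3 - <<'E'
from h import *
t=np.linspace(0,2*np.pi,361)
def pred(x,y,tcpz,A,o):
    k=tcpz-26.5;a=np.radians(A);u=np.array([np.cos(a),np.sin(a)])
    c=(proj("scene",np.vstack([np.c_[x+46*np.cos(t),y+46*np.sin(t),0*t+k+q] for q in(0,8)]))-o+.5)*12.5
    f=(proj("scene",[[x+35*u[0],y+35*u[1],k+26]])[0]-o+.5)*12.5
    print(A,"capmid",((c.min(0)+c.max(0))/2).round(0),"TB",c[:,1].min(),c[:,1].max(),"foot",f.round(0),"foot-capmid",(f-(c.min(0)+c.max(0))/2).round(0))
pred(592.9,238.6,181.1,-.6,[317,155])
for A in(-35,-38,-41,-44):pred(593.4,238.4,156.5,A,[317,160])
E
python3 -c "
print('obs c: capmid 411, foot 458,320 ; d: capmid 409, foot 378,335')"
```

```text
-0.6 capmid [422. 321.] TB 187.5 455.00000000000006 foot [477. 341.] foot-capmid [56. 20.]
-35 capmid [406. 336.] TB 202.49999999999986 469.99999999999994 foot [375. 349.] foot-capmid [-31.  13.]
-38 capmid [406. 336.] TB 202.49999999999986 469.99999999999994 foot [367. 346.] foot-capmid [-39.  10.]
-41 capmid [406. 336.] TB 202.49999999999986 469.99999999999994 foot [361. 343.] foot-capmid [-45.   6.]
-44 capmid [406. 336.] TB 202.49999999999986 469.99999999999994 foot [354. 340.] foot-capmid [-52.   4.]
obs c: capmid 411, foot 458,320 ; d: capmid 409, foot 378,335
```

{"fn": "drive_tool", "kwargs": {"targets": [[1,0.6,0.4,0,0],[1,1.2,0.8,0,0.2],[1,1.2,0.8,0,0.2],[1,1.2,0.8,0,0.2]]}}

```text
clock: 11.0
position: [593.5, 238.2, 156.5]
ee_rot: [0.937, -0.348, -0.0, -0.0]
contact_force: [-1.4, 2.4, 5.9]
gripper_width: 14.6
grasp_force: 60.7
```

```bash
python3 - <<'E'
from h import *
rel(592.9,238.3,156.5,-40.8)
s=arm.read_state();np.save("s4.npy",arm.get_image("scene"))
def prof(f,rows,x,y,z,A):
    g=cv2.cvtColor(np.load(f),6).astype(float)
    for r in rows:
        k=np.arange(330,366,.1);v=np.interp(k,np.arange(512),g[r]);m=k[v<45];print(r,m.min().round(1) if len(m) else None,m.max().round(1) if len(m) else None,v.min().round(0))
    for a in A:
        q=np.radians(a);u=np.array([np.cos(q),np.sin(q)]);w=np.array([-u[1],u[0]])
        print(a,proj("scene",[[*(np.array([x,y])+35*u+j*w),z+h] for h in(0,30) for j in(-7,7)]).tolist())
prof("s2.npy",range(174,184),592.9,238.6,181.1,[-.6])
for b in("s3.npy","s4.npy"): prof(b,range(178,190),*s["position"],[-37,-40.8])
E
```

```text
clock 11.0 pos [593.5 238.2 156.5] yaw -40.76 q [ 9.374e-01 -3.483e-01 -0.000e+00 -4.000e-04] F [-1.4  2.4  5.9] w 14.6 T [0.52 0.64 0.2 ] gf 60.7 j [ 0.63  0.47 -0.06 -0.   -1.05  0.23]
-> tx,ty,tz,roll -0.6 0.3 -0.0 0.0
174 345.2 358.1 2.0
175 346.4 357.6 0.0
176 348.8 357.5 0.0
177 346.0 357.4 2.0
178 345.9 356.9 4.0
179 346.5 356.5 0.0
180 347.5 355.9 11.0
181 352.7 353.1 44.0
182 336.0 336.4 44.0
183 336.5 337.4 40.0
-0.6 [[352.5, 181.9], [357.0, 181.5], [354.0, 174.1], [358.6, 173.7]]
178 345.0 356.8 4.0
179 345.2 356.9 4.0
180 345.2 356.9 4.0
181 345.3 356.3 7.0
182 344.9 355.1 0.0
183 344.4 351.3 3.0
184 344.0 351.9 2.0
185 330.0 352.4 0.0
186 330.0 351.9 6.0
187 330.0 347.6 13.0
188 330.0 336.2 12.0
189 330.0 336.5 11.0
-37 [[343.9, 186.4], [348.3, 187.9], [345.3, 178.8], [349.8, 180.3]]
-40.8 [[343.3, 186.0], [347.5, 187.7], [344.7, 178.4], [349.0, 180.1]]
178 343.9 356.6 6.0
179 345.1 356.9 5.0
180 345.0 356.9 4.0
181 345.0 356.5 5.0
182 344.7 355.4 0.0
183 344.4 351.4 3.0
184 344.1 352.1 3.0
185 330.0 352.2 4.0
186 330.0 351.7 14.0
187 330.0 335.4 10.0
188 330.0 336.5 9.0
189 330.0 337.0 9.0
-37 [[343.9, 186.4], [348.3, 187.9], [345.3, 178.8], [349.8, 180.3]]
-40.8 [[343.3, 186.0], [347.5, 187.7], [344.7, 178.4], [349.0, 180.1]]
```

{"fn": "drive_tool", "kwargs": {"targets": [[1,-0.6,-0.4,0,0],[1,-0.6,-0.4,0,0],[1,-0.6,-0.4,0,0],[1,-0.6,-0.4,0,0],[1,-0.6,-0.4,0,0],[1,-0.6,-0.4,0,0],[1,-0.6,-0.4,0,0],[1,-0.6,-0.4,0,0]]}}

```text
clock: 11.85
position: [593.5, 238.2, 156.5]
ee_rot: [0.937, -0.348, 0.0, 0.0]
contact_force: [-1.2, 0.4, 4.5]
gripper_width: 14.7
grasp_force: 60.6
```

```bash
python3 - <<'E'
from h import *
rel(593.4,238.3,156.5,-40.8)
print(arm.job_done())
E
```

```text
clock 11.85 pos [593.5 238.2 156.5] yaw -40.75 q [ 9.374e-01 -3.482e-01  2.000e-04  1.000e-04] F [-1.2  0.4  4.5] w 14.7 T [-0.05  0.31  0.21] gf 60.6 j [ 0.63  0.47 -0.06  0.   -1.05  0.22]
-> tx,ty,tz,roll -0.1 0.0 -0.0 0.0
the job is handed in; nothing more can be done
None
```

I handed the job in at 11.85 s: the lid is seated and still gripped, turned about 40° clockwise to the ribs and well short of the 80° lock. The angle comes from the arm's own reading; the pictures were too coarse to confirm it closer than a few degrees.

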